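# Hold the beam shutter at its alignment hole

### The arm

A 6-joint arm with a two-finger parallel gripper is mounted at the origin on a cart in front of the work surface, level with it; the furniture and walls round the work are solid. World frame = base frame: x ahead of the robot, y to its left, z up, the work surface at z = 0. Lengths are in mm, angles in degrees, forces in N, time in s.
With the tool pointing down it reaches from about 300 to 850 mm from the base axis. Payload 4.2 kg.
Tool frame: the origin (TCP) lies midway between the tips of the shut fingers; the grasp point (between the pads) lies 19 mm behind it; z points along the fingers, y is the line along which they close (so a half turn about z gives the same grasp; the last joint's range is limited). The gripper opens to 91 mm and grips with 3 to 60 N. Pads are 32 mm wide; open, the fingers measure 118 mm over their backs; the gripper's body (76 mm by 178 mm) begins 60 mm behind the grasp point.
Start: joints at [73.74, 18.312, 89.639, -0, 72.044, -1.146], TCP at [149.933, 555.124, 213.976] pointing down, gripper open.
Joint ranges: [-177.97, 177.97], [-48.28, 115.42], [12.27, 149.76], [-77.06, 257.06], [2.81, 150.46], [-146.56, 146.56]. Speed limits (degrees/s): [147.25, 147.25, 180, 180, 180, 180].

### API

Orientations are given as [roll, pitch, yaw] about the fixed x, y, z axes, in that order (R = Rz(yaw) Ry(pitch) Rx(roll)).
In Python, from workcell import env gives the robot as it stands.
- The arm moves only by the tool advance, called after "Request:" as a command line: name --pt "numbers of a row" for each row, then --argument value for the rest. Schema: {"type":"object","properties":{"segments":{"type":"array","items":{"type":"array","items":{"type":"number"},"minItems":6,"maxItems":6},"minItems":1,"maxItems":8},"jaw":{"type":"number"},"force":{"type":"number"},"only":{"type":"string"},"quiet":{"type":"boolean"},"lines":{"type":"string"}},"required":["segments"],"additionalProperties":false}. segments is a list of rows, 1 to 8 of them, each of 6 numbers: dx, dy, dz in mm, then a rotation vector rx, ry, rz in degrees; each row shifts and turns the commanded pose from where the row before left it, along the tool's axes as they then stand; what a row does not reach is not made up. A row lasts 1/10 s, in which the tool goes at most 50 mm and 8.59 degrees, less where a joint would pass 70% of its speed; a pose out of reach is approached as far as the arm can. jaw is the finger opening in mm, set as the call begins (left out keeps the last). The fingers move at their own pace and stop on an object; force is the grip in N (left out, the last holds). Time passes only in rows, so rows that do not move let the fingers close. The tool returns the time, the measured TCP pose, the force, the opening and the grip force at its end. only (a regular expression) keeps the lines of the reply that match it, lines (a string "A,B") keeps lines A to B, and quiet returns only ok. Input that does not fit is refused with a message, and nothing moves.
- env.state(): the state, without advancing time (a new reading comes with each control period).
- env.grab_frame(name): name is "side" or "top"; returns the picture (420x560x3 uint8, blue, green, red); there is no depth.
- env.camera_model(name): a dict with "fx", "fy", "cx", "cy" (pixels), "D" ([k1, k2, p1, p2, k3] as OpenCV has them; the pictures are not rectified), "T" (4x4, takes a point from camera to world coordinates). Camera axes: x right, y up, looking along -z (the intrinsics and any distortion apply to the point x, -y, -z); pixel columns grow to the right and rows downward; lengths in mm; the calibration is good to about 2 mm. A picture is of the moment at which its call begins. camera_model takes no time and is no camera call.
- env.job_done(): hands the job in; it is judged then, once.
The state is a dict: "time_s": time; "qpos": joint angles; "qvel": joint speeds; "effort": joint torques, N m; "ee_pos": TCP position; "ee_rot": TCP orientation; "force": force on the tool from outside, world axes, zero at the start; "torque": the same for the moment, N m; "gripper_width": finger opening in mm; "gripper_force": force on a finger pad.
Only numpy, scipy, OpenCV 4.12 (cv2) and the standard library are available. Lean on these libraries where they do the work, as an engineer would, in place of code of your own. Each camera call takes 0.05 s, during which the arm holds its last target. There are 200 camera calls.

### The job

Set up the beam check on the small optical bench: out of the low storage stand take the attenuator plate (grid of nine holes) and the slit plate, and stand them on edge, fully home, in the slotted holder, the attenuator in the slot nearest the shutter and the slit plate in the slot nearest the light sensor; the single-hole plate stays in the stand. Only when both stand there and are let go, press the shutter's sprung plunger down 14 mm with the fingertips, until the ring marked on its stem is level with the top of the bushing, which brings the blade's small alignment hole into the beam; do not go on to the wide opening, it swamps the sensor. Finish while still holding the plunger there (it springs shut when let go), and leave the vial and the film roll beside the stand where they are.

Things in the scene. Friction and masses are not known exactly. Their poses are not given: they have to be found in the camera images.
- bench: Fixed optical bench: aluminium breadboard 112 (x) x 475 (y) x 12 mm. Origin: centre of its underside; beam along y. Black finned lamp at y -235 to -135 mm (60 mm across, top 115 mm up), grey shutter housing at y -125 mm (64x20 mm, top 134), plate holder at y 0, white light sensor at y +168 mm (barrel 48 mm across, top 120, foot 105 across). Behind the lamp its supply, 36 mm high.
- slot_shutter (a point): Centre of the floor of the slot nearest the shutter in the black plate holder, 55 mm over the table (bench y -24 mm); axes as the bench's. The holder has three open-topped slots along x, at bench y -24, 0, +24 mm: each 10 mm wide, 60 mm long, 14 mm deep, between 6 mm walls with rounded tops (3 mm). A seated plate has its faces square to y and its underside at this height.
- slot_sensor (a point): The same point of the slot nearest the light sensor, at bench y +24 mm; the same slot sizes and axes.
- plunger_top (a point): Centre of the top face of the shutter's plunger: round black cap, 32 mm across, 12 mm high, on a 12 mm steel stem with a black ring, above a brass bushing. 190 mm over the table when up; moves straight down when pressed. Bench y -125 mm, x 0. Axes as the bench's.
- plunger (a joint): Plunger travel in m, 0 = up (closed), downward to 0.030 at its stop. A spring returns it: about 4 N starts it, then 250 N/m (7.5 N at 14 mm). At 14 mm the ring is level with the bushing's top and the blade's 5 mm alignment hole is centred in the 12 mm port (wholly inside it from 10.5 to 17.5 mm; light passes from about 6 mm). Past 18 mm the wide opening comes in.
- grid_plate: The attenuator: aluminium plate 56 mm wide (its y), 60 mm high (z), 8 mm thick (x), about 60 g, with a square grid of nine 12 mm through holes. Origin: centre of its lower edge; z up as it stands in the stand, faces square to x. It can be pinched across its 8 mm thickness at the upper edge.
- slit_plate: A plate of the same size and metal with one upright slit 8 x 44 mm; same origin and axes, about 60 g.
- hole_plate: A plate of the same size and metal with a single 20 mm round hole; same origin and axes. Stays in the stand.
- stand: Grey plastic storage stand, fixed: block 126 mm (x) by 70 mm (y), 20 mm high. Origin: centre of the underside. Three slots along y at x = -42, 0, +42 mm, 10 mm wide, floor 8 mm above the table; a plate stands in each, its top 68 mm above the table. Which plate is in which slot varies.
- vial: Small amber vial with white cap, 28 mm across, 50 mm high, standing beside the stand; to be left alone. Origin: centre of its foot.
- film_roll: Little white roll of film, 26 mm across, 16 mm high, lying beside the stand; to be left alone. Origin: centre of its underside.

How it is judged (in metres and radians):
On the way, in this order (a step that is already met when the one before it is completed fails the run):
1. nine-hole plate fully home in the slot nearest the shutter, slit plate in the slot nearest the sensor, both let go (x of grid_plate in the frame of slot_shutter between -0.006 and 0.006 m and y of grid_plate in the frame of slot_shutter between -0.004 and 0.004 m and z of grid_plate in the frame of slot_shutter between -0.003 and 0.004 m and angle between each of grid_plate, slit_plate's own z axis and vertical below 0.17 rad and angle between the x axis of grid_plate and the y axis of slot_shutter, either way round below 0.2 rad and x of slit_plate in the frame of slot_sensor between -0.006 and 0.006 m and y of slit_plate in the frame of slot_sensor between -0.004 and 0.004 m and z of slit_plate in the frame of slot_sensor between -0.003 and 0.004 m and angle between the x axis of slit_plate and the y axis of slot_sensor, either way round below 0.2 rad and contact force between the fingers and grid_plate below 0.1 N and contact force between the fingers and slit_plate below 0.1 N), for 0.2 s.
2. the plunger is pressed to the ring (10.5 to 17.5 mm) by the fingers (value of joint plunger between 0.0105 and 0.0175 m and contact force between the fingers and bench above 2 N), for 0.2 s.
At the end, for the whole second after the job is handed in: Nine-hole plate in the slot nearest the shutter, slit plate in the slot nearest the sensor, both upright, within 4 mm of the slot floor and untouched; the fingers keep the plunger still at 10.5 to 17.5 mm travel with at least 2 N; the single-hole plate within 12 mm of where it stood (all of step 1 and all of step 2 and velocity of joint plunger between -0.01 and 0.01 m/s and distance of hole_plate from where it was at the start of the episode below 0.012 m); the arm keeps its last pose, push and grip.
It fails at once if shutter opened (over 6 mm) while the nine-hole and slit plates are not both standing in their slots (value of joint plunger above 0.006 m and not (x of grid_plate in the frame of slot_shutter between -0.006 and 0.006 m and y of grid_plate in the frame of slot_shutter between -0.004 and 0.004 m and z of grid_plate in the frame of slot_shutter between -0.003 and 0.004 m and angle between each of grid_plate, slit_plate's own z axis and vertical below 0.17 rad and angle between the x axis of grid_plate and the y axis of slot_shutter, either way round below 0.2 rad and x of slit_plate in the frame of slot_sensor between -0.006 and 0.006 m and y of slit_plate in the frame of slot_sensor between -0.004 and 0.004 m and z of slit_plate in the frame of slot_sensor between -0.003 and 0.004 m and angle between the x axis of slit_plate and the y axis of slot_sensor, either way round below 0.2 rad)).
It fails at once if plunger pressed so far (over 20 mm) that the wide opening lets the beam through (value of joint plunger above 0.02 m).
It fails at once if the single-hole plate taken or knocked out of the stand (distance of hole_plate from where it was at the start of the episode above 0.02 m).
It fails at once if vial or film roll disturbed (distance of any of vial, film_roll from where it was at the start of the episode above 0.03 m or angle between vial's own z axis and vertical above 0.6 rad).
It also fails if it takes over 64 s, if anything falls off the work surface, if the arm or the gripper's body presses on something with over 40 N, if the wrist force passes 120 N, or if a joint passes its speed limit or range.

## Working session

There is one attempt and no reset: what is moved stays moved. The work goes in short steps, Python scripts to look and compute and a tool call to move; the robot and the scene stay as the last step left them, time stands still between calls to the robot, and variables do not carry over. Pictures are saved under pics/ and viewed, at most 10 in all, crops included, and the job is handed in when it is done.

```bash
ls; mkdir -p pics
```

Run:
```python
from workcell import env
import cv2
for n in("side","top"):
    f=env.grab_frame(n); cv2.imwrite(f"pics/{n}0.png",f)
    m=env.camera_model(n); print(n,m["fx"],m["fy"],m["cx"],m["cy"],m["D"]); print(m["T"])
print(env.state())
```

```text
pics
workcell.py
side 507.5367628563551 507.5367628563551 270.962715163698 209.5160223109663 [-0.16870822  0.          0.          0.          0.        ]
[[-9.97520308e-01  4.80848596e-02 -5.13914555e-02  4.45993638e+02]
 [-7.03773718e-02 -6.86813164e-01  7.23418761e-01  5.03954576e+02]
 [-5.10838557e-04  7.25241701e-01  6.88494165e-01  7.79287972e+02]
 [ 0.00000000e+00  0.00000000e+00  0.00000000e+00  1.00000000e+00]]
top 392.1876900463228 392.1876900463228 277.59460604776234 206.0644158937221 [0.00680864 0.         0.         0.         0.        ]
[[ 2.04035220e-02  9.84025839e-01 -1.76852605e-01  3.47903631e+02]
 [-9.99602106e-01  1.66320984e-02 -2.27816208e-02 -2.12536239e+02]
 [-1.94762736e-02  1.77247062e-01  9.83973655e-01  9.69851532e+02]
 [ 0.00000000e+00  0.00000000e+00  0.00000000e+00  1.00000000e+00]]
{'time_s': 0.1, 'qpos': array([ 7.37412270e+01,  1.83481273e+01,  8.96984726e+01, -3.54917325e-03,
        7.20450854e+01, -1.14821244e+00]), 'qvel': array([-0.07012693, -0.02870217, -0.19300282, -0.09691022,  0.00082474,
        0.13934804]), 'effort': array([-7.81253239e-04, -4.13337350e+01, -2.32510579e+01,  7.29012885e-02,
        4.21907392e-02, -5.77073160e-05]), 'ee_pos': array([149.8067644 , 554.67524132, 213.20926138]), 'ee_rot': array([-1.79908265e+02,  1.53663412e-03,  1.64890537e+02]), 'force': array([-0.03771081,  0.25102737, -0.91498437]), 'torque': array([ 0.06230852, -0.0308778 , -0.02979317]), 'gripper_force': 0.0, 'gripper_width': 91.29196026450595}
```

View pics/side0.png

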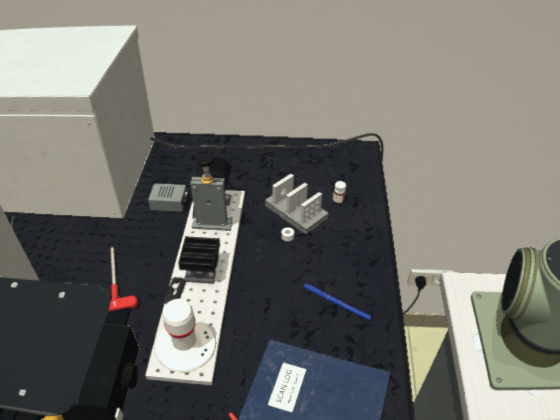

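View pics/top0.png

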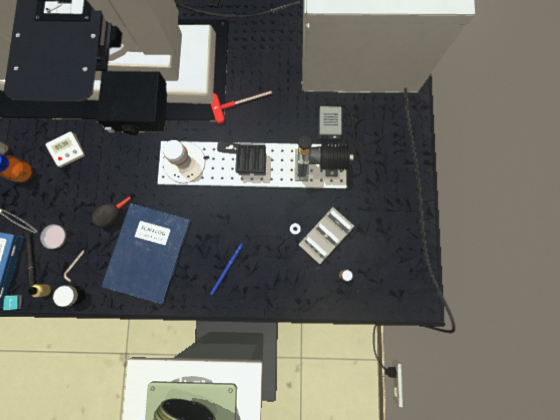

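The side view shows the lamp, supply and shutter (plunger ~207,165) at the far end. The holder is at ~(200,255), the sensor at ~(182,325), the stand at ~(297,205), the vial at (340,190) and the roll at (288,234). The top view shows the bench from x 158 to 347, holder at (251,160), plunger at (304,145) and stand at (327,235). I'll zoom in.

Create h.py:
```python
import cv2,numpy as np
from workcell import env
def ray(n,u,v):
    m=env.camera_model(n);K=np.array([[m["fx"],0,m["cx"]],[0,m["fy"],m["cy"]],[0,0,1]])
    p=cv2.undistortPoints(np.array([[[u,v]]],float),K,np.array(m["D"]))[0,0]
    T=np.array(m["T"]);return T[:3,3],T[:3,:3]@np.array([p[0],-p[1],-1])
def onz(n,u,v,z):
    o,d=ray(n,u,v);return o+d*(z-o[2])/d[2]
def proj(n,P):
    m=env.camera_model(n);K=np.array([[m["fx"],0,m["cx"]],[0,m["fy"],m["cy"]],[0,0,1]])
    T=np.array(m["T"]);c=(np.atleast_2d(P)-T[:3,3])@T[:3,:3]
    return cv2.projectPoints((c*[1,-1,-1]).reshape(-1,1,3),np.zeros(3),np.zeros(3),K,np.array(m["D"]))[0][:,0]
```

Run:
```python
import cv2,numpy as np
s=cv2.imread("pics/side0.png");t=cv2.imread("pics/top0.png")
a=cv2.resize(s[145:245,150:350],None,fx=4,fy=4,interpolation=cv2.INTER_CUBIC)
cv2.imwrite("pics/sc.png",a)
b=cv2.resize(t[130:290,155:365],None,fx=3.75,fy=3.75,interpolation=cv2.INTER_CUBIC)
cv2.imwrite("pics/tc.png",b)
```

```text
(no output)
```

View pics/sc.png

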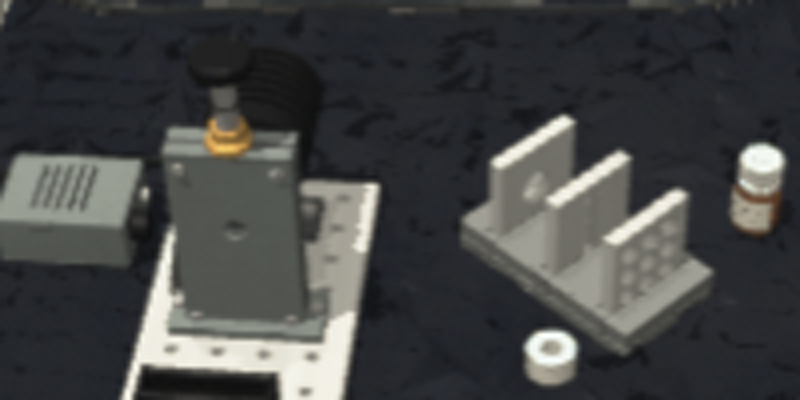

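View pics/tc.png

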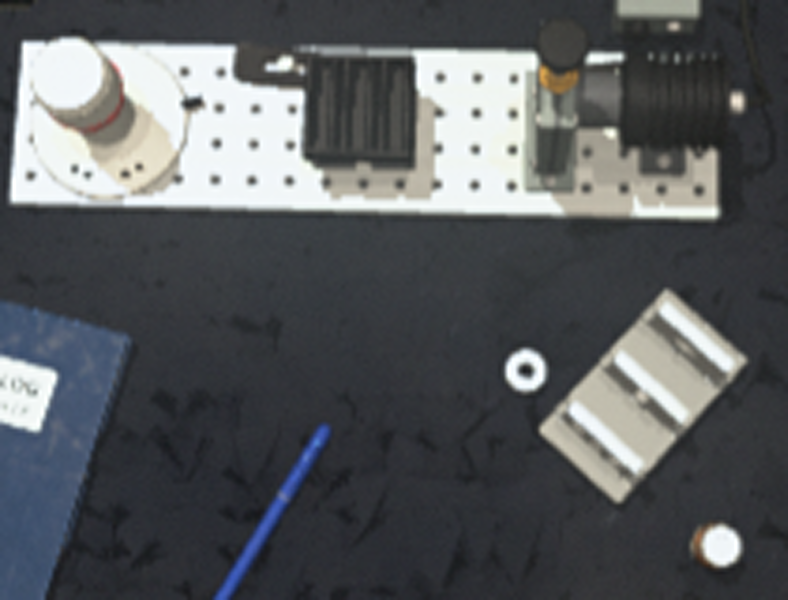

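Grid plate is the stand's near-robot plate (crop top ~605,438), slit is the middle one (650,388), and single-hole is the far one by the bench (697,337). Next I measure the poses from both views.

Create m.py:
```python
from h import *
t=cv2.imread("pics/top0.png");s=cv2.imread("pics/side0.png")
def blobs(img,x0,y0,x1,y1,thr,amin,up=4):
    c=cv2.resize(img[y0:y1,x0:x1],None,fx=up,fy=up,interpolation=cv2.INTER_CUBIC)
    m=(c.min(2)>thr).astype(np.uint8)
    for k in cv2.findContours(m,0,1)[0]:
        if cv2.contourArea(k)>amin*up*up:
            b=cv2.boxPoints(cv2.minAreaRect(k)); yield (b+.5)/up-.5+[x0,y0]
def desc(n,b,z):
    P=np.array([onz(n,*p,z)[:2] for p in b]);c=P.mean(0);e1=P[1]-P[0];e2=P[2]-P[1]
    L=e1 if np.hypot(*e1)>np.hypot(*e2) else e2
    return c.round(1),round(float(np.degrees(np.arctan2(L[1],L[0]))),1),np.hypot(*e1).round(1),np.hypot(*e2).round(1)
for thr in(215,):
  for b in blobs(t,298,205,356,268,thr,10): print("top plate",desc("top",b,68))
  for b in blobs(s,260,170,328,215,thr,5): print("side plate",desc("side",b,68))
for b in blobs(t,284,205,358,285,110,10): print("top any z20",desc("top",b,20),"z50",desc("top",b,50),"z16",desc("top",b,16))
# bench: white mask edges
c=t[135:195,150:352];m=(c.min(2)>200).astype(np.uint8)
k=max(cv2.findContours(m,0,1)[0],key=cv2.contourArea);b=cv2.boxPoints(cv2.minAreaRect(k))+[150,135]
print("bench top",desc("top",b,12),b.round(1).tolist())
# bottom/top long edges profile
for u in (165,180,195,210,225,280,330):
    col=t[130:200,u].min(1).astype(float);w=np.where(col>150)[0]+130
    if len(w): print(u,w.min(),w.max(),onz("top",u,w.max()+.5,12)[:2].round(1),onz("top",u,w.min()-.5,12)[:2].round(1))
# holder top: dark profile across slots, and bright wall tops
g=cv2.cvtColor(t,cv2.COLOR_BGR2GRAY)
print(g[142:178,234:270][::3])
```

```bash
python3 m.py
```

```text
top plate (array([ 418.9, -281.7]), -132.4, np.float64(8.5), np.float64(56.2))
top plate (array([ 450. , -309.5]), -132.0, np.float64(8.8), np.float64(56.8))
top plate (array([ 481.3, -337.7]), -131.9, np.float64(8.0), np.float64(56.7))
side plate (array([ 418.1, -281.4]), -132.1, np.float64(52.5), np.float64(6.7))
side plate (array([ 449.5, -309.2]), -131.6, np.float64(52.9), np.float64(6.3))
side plate (array([ 480.2, -337.8]), -131.8, np.float64(53.6), np.float64(6.8))
top any z20 (array([ 355. , -358.6]), -45.0, np.float64(25.8), np.float64(25.8)) z50 (array([ 354.8, -354. ]), -45.0, np.float64(25.0), np.float64(25.0)) z16 (array([ 355. , -359.2]), -45.0, np.float64(26.0), np.float64(25.9))
top any z20 (array([ 464.5, -233.4]), -43.8, np.float64(27.7), np.float64(27.6)) z50 (array([ 460.8, -232.8]), -43.8, np.float64(26.9), np.float64(26.7)) z16 (array([ 465. , -233.5]), -43.8, np.float64(27.9), np.float64(27.7))
top any z20 (array([ 450. , -309.3]), -41.5, np.float64(127.8), np.float64(71.4)) z50 (array([ 446.8, -306.3]), -41.5, np.float64(123.8), np.float64(69.2)) z16 (array([ 
[... 1581 characters left out ...]
  54  73  59  54  78  81  81
   65  73  57  53  71  58  56  76  80  78  64  76  54  75 171 182 180 179]
 [250 178  94  59  52  58  79  83  64  68  56  54  74  62  55  77  83  80
   64  68  55  56  72  59  58  77  82  79  64  68  55  76 172 180 180 179]
 [244 151  85  69  69  82  80  79  70  68  62  63  75  63  63  77  78  77
   64  68  60  61  75  59  59  73  77  76  63  66  51  82 176 183 183 181]
 [247 219 135  90  66  62  54  54  52  53  52  54  53  54  53  53  64  65
   58  57  52  53  52  53  53  54  53  54  51  52  54  90 172 179 177 178]
 [246 244 245 246 234 211 201 147 134 135 134 135 135 134 135 136 158 161
  162 160 130 124 126 127 125 126 125 125 126 122 133 150 180 182 183 180]]
```

Run:
```python
import cv2,numpy as np
t=cv2.imread("pics/top0.png");s=cv2.imread("pics/side0.png")
def z(i,g=2.2): return (255*(i/255.)**(1/g)).astype(np.uint8)
a=cv2.resize(z(t[138:182,230:272]),None,fx=9.5,fy=9.5,interpolation=cv2.INTER_CUBIC)
b=cv2.resize(z(s[228:288,172:226]),None,fx=7,fy=7,interpolation=cv2.INTER_CUBIC)
o=np.zeros((420,780,3),np.uint8);o[:418,:399]=a;o[:420,400:778]=b;cv2.imwrite("pics/hold.png",o)
```

```text
(no output)
```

View pics/hold.png

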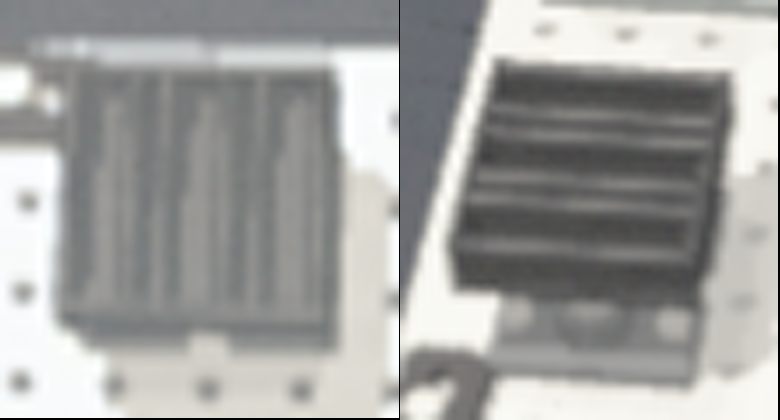

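The plates agree to 1 mm between the two views. The holder crop shows three slots, with bright floors at ~x 115, 205 and 295 in the left panel. Next I fit the bench edges with sub-pixel accuracy in both views, then check against the holder.

Create b.py:
```python
from h import *
t=cv2.imread("pics/top0.png");s=cv2.imread("pics/side0.png")
def cross(n,img,A,B,z,N=60,half=14):
    """scan world segments A->B (at z), return sub-px position (mm from A) of strongest intensity fall/rise"""
    g=cv2.cvtColor(img,cv2.COLOR_BGR2GRAY).astype(np.float32)
    P=np.linspace(0,1,161)[:,None]*(np.array(B)-A)+A
    uv=proj(n,np.c_[P,np.full(161,z)]).astype(np.float32)
    v=cv2.remap(g,uv[:,0][None],uv[:,1][None],1)[0]
    hi,lo=np.percentile(v,90),np.percentile(v,10)
    if hi-lo<70:return None
    k=np.where(np.diff(v>(hi+lo)/2))[0]
    return P[k[0]] if len(k)==1 else None
for n,img in(("top",t),("side",s)):
    near=[cross(n,img,(555,y),(590,y),12) for y in np.arange(100,-340,-8)]
    far=[cross(n,img,(705,y),(670,y),12) for y in np.arange(100,-340,-8)]
    le=[cross(n,img,(x,135),(x,95),12) for x in np.arange(580,680,5)]
    ri=[cross(n,img,(x,-385),(x,-345),12) for x in np.arange(580,680,5)]
    for nm,e,ax in(("near",near,1),("far",far,1),("left",le,0),("right",ri,0)):
        e=np.array([q for q in e if q is not None])
        if len(e)<4: print(n,nm,len(e));continue
        for _ in range(3):
            f=np.polyfit(e[:,ax],e[:,1-ax],1);r=abs(np.polyval(f,e[:,ax])-e[:,1-ax]);e=e[r<=max(2*np.median(r),.4)]
        print(n,nm,len(e),"slope deg",np.degrees(np.arctan(f[0])).round(2),"at y=-130/x=628:",np.polyval(f,-130 if ax else 628).round(1),"res",r.mean().round(2))
```

```bash
python3 b.py
```

```text
top near 39 slope deg 0.4 at y=-130/x=628: 570.4 res 0.14
top far 19 slope deg 0.39 at y=-130/x=628: 684.6 res 0.21
top left 17 slope deg -0.38 at y=-130/x=628: 115.0 res 0.14
top right 6 slope deg -0.23 at y=-130/x=628: -360.3 res 0.06
side near 47 slope deg 0.5 at y=-130/x=628: 569.9 res 0.13
side far 22 slope deg 0.42 at y=-130/x=628: 683.7 res 0.12
side left 12 slope deg -0.32 at y=-130/x=628: 116.6 res 0.11
side right 5 slope deg -1.43 at y=-130/x=628: -362.2 res 0.16
```

Create calc.py:
```python
import sys,numpy as np
from workcell import env
from scipy.spatial.transform import Rotation as R
s=env.state();x,y,z,yaw=map(float,sys.argv[1:5])
A=R.from_euler('xyz',s["ee_rot"],degrees=True);B=R.from_euler('xyz',[180,0,yaw],degrees=True)
print("t",s["time_s"],"pos",s["ee_pos"].round(1),"rot",s["ee_rot"].round(2),"F",s["force"].round(1))
print("d",A.inv().apply(np.array([x,y,z])-s["ee_pos"]).round(1),"rot",(A.inv()*B).as_rotvec(degrees=True).round(2))
```

```text
(no output)
```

Request:
advance --pt "-33.6 -19.7 0 0 0 0" --pt "-33.6 -19.7 0 0 0 0" --pt "-33.6 -19.7 0 0 0 0" --pt "-33.6 -19.7 0 0 0 0" --pt "-33.6 -19.7 0 0 0 0" --pt "-33.6 -19.7 0 0 0 0" --pt "-33.6 -19.7 0 0 0 0" --pt "-33.6 -19.7 0 0 0 0" --jaw 30 --force 25

```text
time_s: 0.9
ee_pos: [369.0, 331.5, 213.7]
ee_rot: [-180.0, -0.0, 164.9]
force: [0.1, 0.3, -0.1]
gripper_width: 30.9
gripper_force: 0.0
```

Request:
advance --pt "-33.6 -19.7 0 0 0 0" --pt "-33.6 -19.7 0 0 0 0" --pt "-33.6 -19.7 0 0 0 0" --pt "-7.7 -37.3 0 0 0 0" --pt "-7.7 -37.3 0 0 0 0" --pt "-7.7 -37.3 0 0 0 0" --pt "-7.7 -37.3 0 0 0 0" --pt "-7.7 -37.3 0 0 0 0"

```text
time_s: 1.7
ee_pos: [438.2, 58.0, 213.7]
ee_rot: [-180.0, -0.0, 164.9]
force: [0.1, -0.2, -0.5]
gripper_width: 30.0
gripper_force: 0.0
```

Request:
advance --pt "-7.7 -37.3 0 0 0 0" --pt "-7.7 -37.3 0 0 0 0" --pt "-7.7 -37.3 0 0 0 0" --pt "-7.7 -37.3 0 0 0 0" --pt "-7.7 -37.3 0 0 0 0" --pt "-7.7 -37.3 0 0 0 0" --pt "-7.7 -37.3 0 0 0 0" --pt "-7.7 -37.3 0 0 0 0"

```text
time_s: 2.5
ee_pos: [419.9, -246.1, 213.7]
ee_rot: [180.0, -0.0, 164.9]
force: [1.2, 0.6, -0.2]
gripper_width: 29.7
gripper_force: 0.0
```

Request:
advance --pt "-7.7 -37.3 0 0 0 0" --pt "0 0 0 0 0 8.35" --pt "0 0 0 0 0 8.35" --pt "0 0 0 0 0 8.35" --pt "0 0 0 0 0 8.35" --pt "0 0 0 0 0 8.35" --pt "0 0 0 0 0 8.35" --pt "0 0 0 0 0 8.35"

```text
time_s: 3.3
ee_pos: [417.9, -282.5, 213.5]
ee_rot: [-180.0, -0.1, 106.1]
force: [-0.8, -0.8, -1.4]
gripper_width: 29.8
gripper_force: 0.0
```

Request:
advance --pt "0 0 0 0 0 8.35" --pt "0 0 0 0 0 8.35" --pt "0 0 0 0 0 8.35" --pt "0 0 0 0 0 8.35" --pt "0 0 0 0 0 8.35" --pt "0 0 0 0 0 8.35" --pt "0 0 0 0 0 8.35" --pt "0 0 0 0 0 0"

```text
time_s: 4.1
ee_pos: [417.9, -282.5, 213.5]
ee_rot: [-179.9, 0.0, 48.0]
force: [0.9, 0.2, 0.5]
gripper_width: 30.2
gripper_force: 0.0
```

```bash
python3 calc.py 418.5 -281.6 56 48
```

```text
t 4.1 pos [ 417.9 -282.5  213.5] rot [-179.95    0.     48.  ] F [0.9 0.2 0.5]
d [ 1.100e+00 -1.000e-01  1.575e+02] rot [-0.05  0.    0.  ]
```

Request:
advance --pt "1.1 0 35 0 0 0" --pt "0 0 35 0 0 0" --pt "0 0 35 0 0 0" --pt "0 0 25 0 0 0" --pt "0 0 15 0 0 0" --pt "0 0 11.5 0 0 0" --pt "0 0 0 0 0 0" --pt "0 0 0 0 0 0"

```text
time_s: 4.9
ee_pos: [419.3, -282.1, 57.8]
ee_rot: [180.0, -0.0, 48.0]
force: [-0.2, 0.2, 1.1]
gripper_width: 30.2
gripper_force: 0.0
```

Request:
advance --pt "0 0 0 0 0 0" --pt "0 0 0 0 0 0" --pt "0 0 0 0 0 0" --pt "0 0 0 0 0 0" --pt "0 0 0 0 0 0" --jaw 4 --force 25

```text
time_s: 5.4
ee_pos: [419.3, -282.1, 58.0]
ee_rot: [179.9, -0.0, 48.0]
force: [-0.2, 0.7, 4.5]
gripper_width: 7.6
gripper_force: 25.0
```

Request:
advance --pt "0 0 -10 0 0 0" --pt "0 0 -20 0 0 0" --pt "0 0 -40 0 0 0" --pt "0 0 -45 0 0 0" --pt "0 0 -45 0 0 0" --pt "0 0 -30 0 0 0" --pt "0 0 0 0 0 0"

```text
time_s: 6.1
ee_pos: [420.8, -283.2, 252.7]
ee_rot: [179.4, -0.1, 48.0]
force: [-0.0, -0.3, -1.1]
gripper_width: 7.7
gripper_force: 24.9
```

```bash
python3 calc.py 627 -146.7 190 -0.43
```

Run:
```python
from h import *
for n in("side","top"): cv2.imwrite(f"pics/{n}1.png",env.grab_frame(n))
a=cv2.imread("pics/side1.png")[120:270,150:400]
cv2.imwrite("pics/s1c.png",cv2.resize(a,None,fx=3,fy=3,interpolation=2))
```

```text
t 6.1 pos [ 420.8 -283.2  252.7] rot [ 1.7942e+02 -8.0000e-02  4.7990e+01] F [-0.  -0.3 -1.1]
d [239.3  61.2  63.6] rot [ 0.51 -0.32 48.41]
```

View pics/s1c.png

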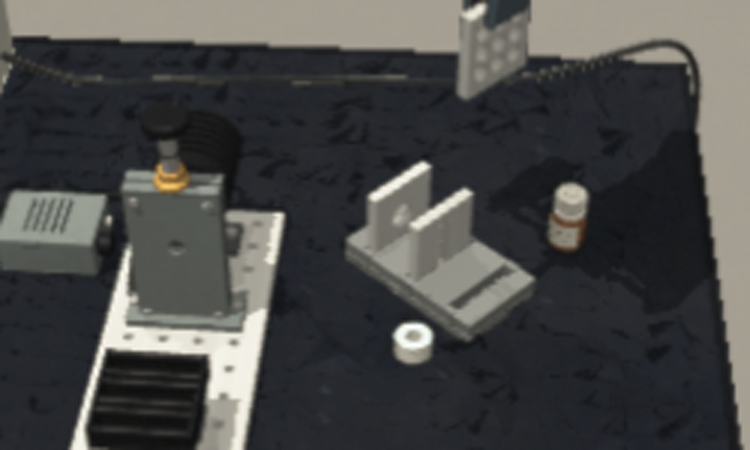

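The grid plate is in the fingers and the other two plates are undisturbed.

Request:
advance --pt "0 0 0 0 0 8.1" --pt "0 0 0 0 0 8.1" --pt "0 0 0 0 0 8.1" --pt "0 0 0 0 0 8.1" --pt "0 0 0 0 0 8" --pt "0 0 0 0 0 8" --pt "0 -36 0 0 0 0" --pt "0 -40 0 0 0 0"

```text
time_s: 7.0
ee_pos: [418.3, -205.2, 245.0]
ee_rot: [-179.9, 0.3, -0.6]
force: [0.2, 0.5, -0.5]
gripper_width: 7.6
gripper_force: 24.9
```

Request:
advance --pt "0 -40 0 0 0 0" --pt "0 -20 0 0 0 0" --pt "40 0 0 0 0 0" --pt "40 0 0 0 0 0" --pt "40 0 0 0 0 0" --pt "40 0 0 0 0 0" --pt "40 0 0 0 0 0" --pt "0 0 0 0 0 0"

```text
time_s: 7.8
ee_pos: [622.8, -146.8, 242.9]
ee_rot: [-179.9, 0.2, -0.3]
force: [-0.2, 0.3, -0.8]
gripper_width: 7.9
gripper_force: 24.9
```

Request:
advance --pt "0 0 20 0 0 0" --pt "0 0 20 0 0 0" --pt "0 0 20 0 0 0" --pt "0 0 20 0 0 0" --pt "0 0 20 0 0 0" --pt "0 0 12 0 0 0" --pt "0 0 0 0 0 0" --pt "0 0 0 0 0 0"

```text
time_s: 8.6
ee_pos: [619.6, -147.4, 135.5]
ee_rot: [-180.0, 0.0, -0.4]
force: [0.4, -0.5, -1.1]
gripper_width: 8.0
gripper_force: 24.9
```

```bash
python3 calc.py 627 -146.7 125 -0.43
```

```text
t 8.6 pos [ 619.6 -147.4  135.5] rot [-1.7999e+02  3.0000e-02 -4.2000e-01] F [ 0.4 -0.5 -1.1]
d [ 7.4 -0.7 10.4] rot [-0.01  0.03  0.01]
```

Request:
advance --pt "7.4 -0.7 7 0 0 0" --pt "0 0 0 0 0 0" --pt "0 0 0 0 0 0" --pt "0 0 0 0 0 0"

```text
time_s: 9.0
ee_pos: [627.4, -146.7, 128.7]
ee_rot: [180.0, -0.0, -0.4]
force: [-0.3, -0.3, -0.4]
gripper_width: 8.0
gripper_force: 24.9
```

```bash
python3 calc.py 627 -146.7 125 -0.43
```

Run:
```python
from h import *
o=np.zeros((480,790,3),np.uint8)
for n,(x0,y0),k in(("side",(165,205),0),("top",(225,130),395)):
    f=env.grab_frame(n);cv2.imwrite(f"pics/{n}2.png",f)
    a=(255*(f[y0:y0+80,x0:x0+65]/255.)**(1/1.8)).astype(np.uint8)
    o[:,k:k+390]=cv2.resize(a,None,fx=6,fy=6,interpolation=2)
    # predicted holder: slot_shutter wall lips at z=66 and slot ends
    B=lambda x,y,z:(627.2+x+.0075*y,-122.7+y-.0075*x,z)
    print(n,[proj(n,B(sx*30,-24+sy*5,68))[0].round(1).tolist() for sx in(-1,1) for sy in(-1,1)])
cv2.imwrite("pics/p2.png",o)
```

```text
t 9.0 pos [ 627.4 -146.7  128.7] rot [ 1.8e+02 -2.0e-02 -4.1e-01] F [-0.3 -0.3 -0.4]
d [-0.4  0.   3.7] rot [ 0.   -0.02  0.02]
side [[216.7, 240.0], [215.9, 243.8], [186.1, 238.1], [185.1, 241.9]]
top [[261.5, 169.8], [257.3, 169.7], [262.3, 145.7], [258.2, 145.6]]
```

View pics/p2.png

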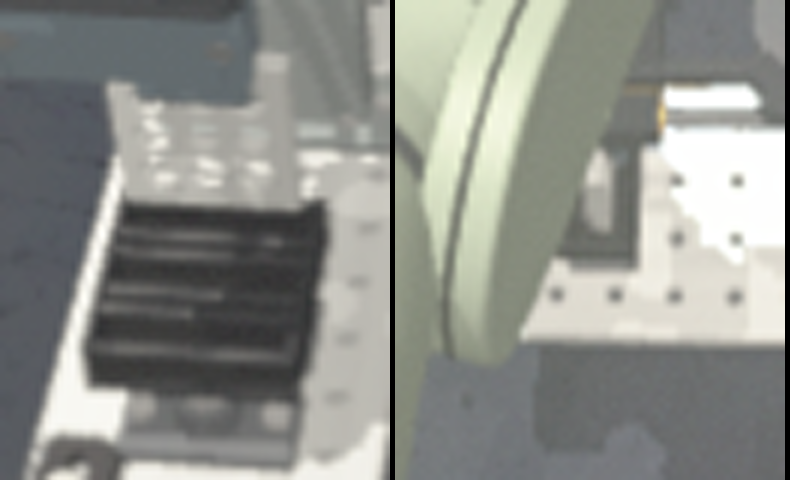

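The side panel shows the plate hanging square over the rear slot, with its lower corners at ~(185,239) and (214,239), consistent with the predicted slot lips. Lowering in steps.

Request:
advance --pt "-0.4 0 3 0 0 0" --pt "0 0 3 0 0 0" --pt "0 0 3 0 0 0" --pt "0 0 2 0 0 0" --pt "0 0 0 0 0 0"

```text
time_s: 9.6
ee_pos: [626.6, -146.6, 116.9]
ee_rot: [-180.0, 0.1, -0.4]
force: [-0.5, -0.4, -0.5]
gripper_width: 8.0
gripper_force: 24.9
```

Request:
advance --pt "0 0 1.5 0 0 0" --pt "0 0 1.5 0 0 0" --pt "0 0 1.5 0 0 0" --pt "0 0 0 0 0 0" --pt "0 0 0 0 0 0"

```text
time_s: 10.1
ee_pos: [626.9, -146.6, 112.9]
ee_rot: [-180.0, -0.0, -0.4]
force: [0.5, 0.2, -0.0]
gripper_width: 8.0
gripper_force: 24.9
```

Request:
advance --pt "0 0 0 0 0 0" --pt "0 0 0 0 0 0" --pt "0 0 0 0 0 0" --jaw 18

```text
time_s: 10.4
ee_pos: [627.0, -146.7, 113.1]
ee_rot: [180.0, -0.0, -0.4]
force: [-0.7, -0.6, -0.7]
gripper_width: 18.0
gripper_force: 0.0
```

Request:
advance --pt "0 0 -5 0 0 0" --pt "0 0 -10 0 0 0" --pt "0 0 -10 0 0 0" --pt "0 0 0 0 0 0" --pt "0 0 0 0 0 0"

```text
time_s: 10.9
ee_pos: [627.1, -146.7, 138.7]
ee_rot: [180.0, -0.1, -0.4]
force: [0.9, 0.6, -0.1]
gripper_width: 18.0
gripper_force: 0.0
```

Request:
advance --pt "0 0 0 0 0 0" --pt "0 0 0 0 0 0" --pt "0 0 0 0 0 0" --pt "0 0 7 0 0 0" --pt "0 0 7 0 0 0" --pt "0 0 3 0 0 0" --pt "0 0 0 0 0 0" --jaw 0 --force 20

```text
time_s: 11.6
ee_pos: [626.3, -146.5, 119.8]
ee_rot: [-180.0, 0.1, -0.4]
force: [0.2, 0.2, 0.2]
gripper_width: 0.3
gripper_force: 0.0
```

Request:
advance --pt "0 0 2 0 0 0" --pt "0 0 1 0 0 0" --pt "0 0 1 0 0 0" --pt "0 0 0 0 0 0" --pt "0 0 0 0 0 0"

```text
time_s: 12.1
ee_pos: [626.9, -146.7, 117.0]
ee_rot: [-180.0, -0.0, -0.4]
force: [-0.2, -0.8, -0.8]
gripper_width: 0.0
gripper_force: 0.0
```

Request:
advance --pt "0 0 1 0 0 0" --pt "0 0 1 0 0 0" --pt "0 0 0 0 0 0" --pt "0 0 0 0 0 0"

```text
time_s: 12.5
ee_pos: [627.0, -146.7, 115.3]
ee_rot: [180.0, -0.0, -0.4]
force: [0.0, 0.2, 2.6]
gripper_width: 0.2
gripper_force: 1.5
```

Request:
advance --pt "0 0 -20 0 0 0" --pt "0 0 -40 0 0 0" --pt "0 0 -40 0 0 0" --pt "0 0 -40 0 0 0" --pt "0 0 0 0 0 0" --jaw 30

```text
time_s: 13.0
ee_pos: [629.7, -147.3, 261.6]
ee_rot: [179.8, -0.7, -0.4]
force: [0.2, -0.5, -0.0]
gripper_width: 29.8
gripper_force: 0.0
```

```bash
python3 calc.py 449.8 -309.3 256 48
```

```text
t 13.0 pos [ 629.7 -147.3  261.6] rot [179.84  -0.71  -0.41] F [ 0.2 -0.5 -0. ]
d [-178.8  163.2    3.8] rot [  0.45  -0.6  -48.41]
```

Request:
advance --pt "-40 0 0 0 0 0" --pt "-40 0 0 0 0 0" --pt "-40 0 0 0 0 0" --pt "-40 0 0 0 0 0" --pt "-18 30 0 0 0 0" --pt "0 40 0 0 0 -8" --pt "0 40 0 0 0 0" --pt "0 0 0 0 0 0"

```text
time_s: 13.8
ee_pos: [453.6, -258.7, 253.9]
ee_rot: [179.9, 0.0, 7.3]
force: [0.5, -0.1, -0.6]
gripper_width: 30.2
gripper_force: 0.0
```

```bash
python3 calc.py 449.8 -309.3 215 48
```

```text
t 13.8 pos [ 453.6 -258.7  253.9] rot [1.7992e+02 2.0000e-02 7.3500e+00] F [ 0.5 -0.1 -0.6]
d [-10.3  49.6  39. ] rot [  0.07   0.05 -40.65]
```

Request:
advance --pt "-5 25 0 0 0 0" --pt "-5.3 24.6 39 0 0 0" --pt "0 0 0 0 0 -8.1" --pt "0 0 0 0 0 -8.1" --pt "0 0 0 0 0 -8.1" --pt "0 0 0 0 0 -8.1" --pt "0 0 0 0 0 -8.2" --pt "0 0 0 0 0 0"

```text
time_s: 14.6
ee_pos: [449.8, -304.6, 215.2]
ee_rot: [-179.9, -0.0, 48.2]
force: [-0.4, -0.5, -0.4]
gripper_width: 30.2
gripper_force: 0.0
```

Request:
advance --pt "0 0 0 0 0 0" --pt "0 0 0 0 0 0"

```text
time_s: 14.8
ee_pos: [450.0, -305.2, 215.7]
ee_rot: [-180.0, -0.0, 48.1]
force: [-0.4, -0.2, 1.0]
gripper_width: 30.0
gripper_force: 0.0
```

```bash
python3 calc.py 449.8 -309.3 57.5 48
```

```text
t 14.8 pos [ 450.  -305.2  215.7] rot [-1.7998e+02 -1.0000e-02  4.8090e+01] F [-0.4 -0.2  1. ]
d [ -3.2   2.7 158.2] rot [-0.02 -0.01  0.09]
```

Request:
advance --pt "-3.2 2.7 35 0 0 0" --pt "0 0 35 0 0 0" --pt "0 0 35 0 0 0" --pt "0 0 25 0 0 0" --pt "0 0 15 0 0 0" --pt "0 0 8 0 0 0" --pt "0 0 0 0 0 0" --pt "0 0 0 0 0 0"

```text
time_s: 15.6
ee_pos: [450.4, -310.1, 63.6]
ee_rot: [179.9, -0.0, 48.2]
force: [0.3, 0.5, -0.2]
gripper_width: 30.0
gripper_force: 0.0
```

```bash
python3 calc.py 449.8 -309.3 57.5 48
```

```text
t 15.6 pos [ 450.4 -310.1   63.6] rot [ 1.7992e+02 -2.0000e-02  4.8160e+01] F [ 0.3  0.5 -0.2]
d [ 0.2 -1.   6.1] rot [ 0.08 -0.02  0.16]
```

Request:
advance --pt "0.2 -1 6 0 0 0.15" --pt "0 0 0 0 0 0" --pt "0 0 0 0 0 0"

```text
time_s: 15.9
ee_pos: [449.3, -308.9, 57.2]
ee_rot: [180.0, -0.0, 48.0]
force: [-0.1, -1.1, 0.0]
gripper_width: 29.9
gripper_force: 0.0
```

Request:
advance --pt "0 0 0 0 0 0" --pt "0 0 0 0 0 0" --pt "0 0 0 0 0 0" --pt "0 0 0 0 0 0" --pt "0 0 0 0 0 0" --jaw 4 --force 25

```text
time_s: 16.4
ee_pos: [449.3, -309.0, 57.0]
ee_rot: [180.0, -0.0, 48.0]
force: [-0.5, -0.1, 1.1]
gripper_width: 7.7
gripper_force: 25.0
```

Request:
advance --pt "0 0 -10 0 0 0" --pt "0 0 -20 0 0 0" --pt "0 0 -40 0 0 0" --pt "0 0 -45 0 0 0" --pt "0 0 -45 0 0 0" --pt "0 0 -35 0 0 0" --pt "0 0 0 0 0 0" --pt "0 0 0 0 0 0"

```text
time_s: 17.2
ee_pos: [449.2, -308.9, 252.8]
ee_rot: [179.9, -0.0, 48.0]
force: [-0.7, 0.1, -2.1]
gripper_width: 7.8
gripper_force: 25.0
```

Request:
advance --pt "0 0 0 0 0 8.1" --pt "0 0 0 0 0 8.1" --pt "0 0 0 0 0 8.1" --pt "0 0 0 0 0 8.1" --pt "0 0 0 0 0 8.1" --pt "0 0 0 0 0 8" --pt "0 -36 0 0 0 0" --pt "0 -40 0 0 0 0"

```text
time_s: 18.0
ee_pos: [448.7, -232.3, 249.4]
ee_rot: [-179.9, 0.2, -0.6]
force: [0.3, 0.7, 0.4]
gripper_width: 7.9
gripper_force: 25.0
```

Request:
advance --pt "0 -40 0 0 0 0" --pt "0 -40 0 0 0 0" --pt "0 -40 0 0 0 0" --pt "0 -15 0 0 0 0" --pt "40 0 0 0 0 0" --pt "40 0 0 0 0 0" --pt "40 0 0 0 0 0" --pt "40 0 0 0 0 0"

```text
time_s: 18.8
ee_pos: [611.3, -98.8, 249.6]
ee_rot: [-180.0, 0.3, -0.4]
force: [0.4, -0.7, -0.6]
gripper_width: 7.9
gripper_force: 25.0
```

Request:
advance --pt "18 0 0 0 0 0" --pt "0 0 0 0 0 0" --pt "0 0 0 0 0 0"

```text
time_s: 19.1
ee_pos: [627.7, -99.2, 249.8]
ee_rot: [-180.0, 0.3, -0.5]
force: [0.0, -0.3, -0.1]
gripper_width: 7.7
gripper_force: 25.0
```

```bash
python3 calc.py 627.4 -98.7 128 -0.43
```

```text
t 19.1 pos [627.7 -99.2 249.8] rot [-179.96    0.28   -0.46] F [ 0.  -0.3 -0.1]
d [  0.3  -0.4 121.8] rot [-0.04  0.28 -0.03]
```

Request:
advance --pt "0.3 -0.4 20 0 0 0" --pt "0 0 25 0 0 0" --pt "0 0 25 0 0 0" --pt "0 0 25 0 0 0" --pt "0 0 16 0 0 0" --pt "0 0 8 0 0 0" --pt "0 0 0 0 0 0" --pt "0 0 0 0 0 0"

```text
time_s: 19.9
ee_pos: [629.3, -99.1, 133.9]
ee_rot: [180.0, -0.1, -0.5]
force: [-0.1, -0.2, -0.2]
gripper_width: 7.9
gripper_force: 25.0
```

Request:
advance --pt "0 0 0 0 0 0" --pt "0 0 0 0 0 0"

```text
time_s: 20.1
ee_pos: [629.7, -99.1, 134.0]
ee_rot: [180.0, -0.1, -0.5]
force: [-0.0, 0.1, -0.6]
gripper_width: 7.6
gripper_force: 25.0
```

```bash
python3 calc.py 627.4 -98.7 117 -0.43
```

Run:
```python
from h import *
f=env.grab_frame("side");cv2.imwrite("pics/side3.png",f)
a=(255*(f[195:285,155:245]/255.)**(1/1.8)).astype(np.uint8)
cv2.imwrite("pics/p3.png",cv2.resize(a,None,fx=6,fy=6,interpolation=2))
```

```text
t 20.1 pos [629.7 -99.1 134. ] rot [ 1.7999e+02 -1.1000e-01 -4.7000e-01] F [-0.   0.1 -0.6]
d [-2.4 -0.4 17. ] rot [ 0.01 -0.11 -0.04]
```

View pics/p3.png

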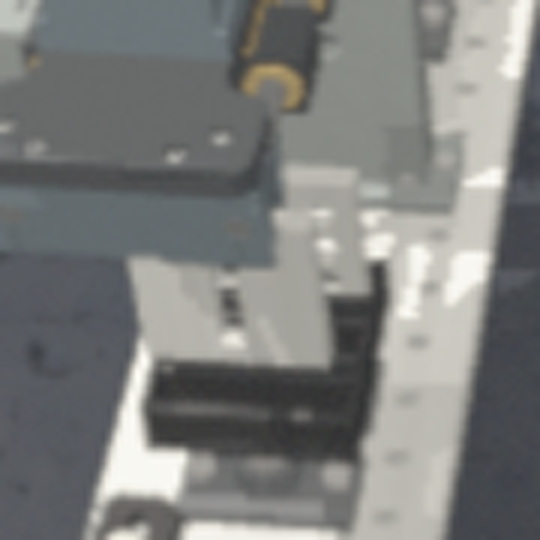

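The slit plate hangs over the front slot (lower corners at crop ~148,360 and 330,367), and the grid plate stands seated in the rear slot. Lowering.

Request:
advance --pt "-2.4 -0.4 4 0 0 0" --pt "0 0 4 0 0 0" --pt "0 0 3 0 0 0" --pt "0 0 3 0 0 0" --pt "0 0 2 0 0 0" --pt "0 0 0 0 0 0" --pt "0 0 0 0 0 0"

```text
time_s: 20.85
ee_pos: [626.9, -98.6, 116.9]
ee_rot: [-180.0, -0.0, -0.5]
force: [0.2, 0.4, -0.9]
gripper_width: 7.9
gripper_force: 25.0
```

Request:
advance --pt "0 0 1.5 0 0 0" --pt "0 0 1.5 0 0 0" --pt "0 0 1.5 0 0 0" --pt "0 0 1.5 0 0 0" --pt "0 0 0 0 0 0"

```text
time_s: 21.35
ee_pos: [626.7, -98.5, 110.6]
ee_rot: [-180.0, 0.0, -0.5]
force: [0.5, -0.1, -0.5]
gripper_width: 7.6
gripper_force: 25.0
```

Request:
advance --pt "0 0 1.5 0 0 0" --pt "0 0 1.5 0 0 0" --pt "0 0 0 0 0 0" --pt "0 0 0 0 0 0"

```text
time_s: 21.75
ee_pos: [626.9, -98.6, 107.9]
ee_rot: [-180.0, 0.0, -0.5]
force: [0.4, -0.5, -0.0]
gripper_width: 7.7
gripper_force: 25.0
```

Request:
advance --pt "0 0 1.5 0 0 0" --pt "0 0 0 0 0 0"

```text
time_s: 21.95
ee_pos: [626.7, -98.5, 106.2]
ee_rot: [-180.0, 0.0, -0.5]
force: [0.0, 0.2, -0.3]
gripper_width: 7.9
gripper_force: 25.0
```

Request:
advance --pt "0 0 0 0 0 0" --pt "0 0 0 0 0 0" --pt "0 0 0 0 0 0" --jaw 18

```text
time_s: 22.25
ee_pos: [627.0, -98.6, 106.6]
ee_rot: [-180.0, -0.0, -0.5]
force: [-0.0, -0.6, -0.6]
gripper_width: 17.8
gripper_force: 0.0
```

Request:
advance --pt "0 0 -5 0 0 0" --pt "0 0 -10 0 0 0" --pt "0 0 -15 0 0 0" --pt "0 0 0 0 0 0" --pt "0 0 0 0 0 0"

```text
time_s: 22.75
ee_pos: [627.1, -98.6, 137.1]
ee_rot: [180.0, -0.1, -0.5]
force: [-0.3, -0.4, 0.3]
gripper_width: 18.3
gripper_force: 0.0
```

Request:
advance --pt "0 0 0 0 0 0" --pt "0 0 0 0 0 0" --pt "0 0 0 0 0 0" --pt "0 0 7 0 0 0" --pt "0 0 7 0 0 0" --pt "0 0 3 0 0 0" --pt "0 0 0 0 0 0" --jaw 0 --force 20

```text
time_s: 23.45
ee_pos: [626.3, -98.5, 118.3]
ee_rot: [-180.0, 0.1, -0.5]
force: [-1.2, 0.7, 0.4]
gripper_width: 0.7
gripper_force: 0.0
```

```bash
python3 calc.py 627 -98.7 115 -0.43
```

```text
t 23.45 pos [626.3 -98.5 118.3] rot [-1.7998e+02  1.1000e-01 -4.6000e-01] F [-1.2  0.7  0.4]
d [0.7 0.2 3.3] rot [-0.02  0.11 -0.03]
```

Request:
advance --pt "0 0 1.5 0 0 0" --pt "0 0 1 0 0 0" --pt "0 0 0.7 0 0 0" --pt "0 0 0 0 0 0" --pt "0 0 0 0 0 0"

```text
time_s: 23.95
ee_pos: [626.9, -98.6, 116.4]
ee_rot: [-180.0, -0.0, -0.5]
force: [0.4, 0.0, -0.2]
gripper_width: 0.5
gripper_force: 0.0
```

Request:
advance --pt "0 0 -20 0 0 0" --pt "0 0 -40 0 0 0" --pt "0 0 -40 0 0 0" --pt "0 0 -10 0 0 0" --pt "0 30 0 0 0 0" --pt "0 40 0 0 0 0" --pt "0 40 0 0 0 0" --pt "0 39 0 0 0 0"

```text
time_s: 24.75
ee_pos: [625.3, -248.8, 225.7]
ee_rot: [-180.0, 0.0, -0.4]
force: [0.2, -0.2, 0.7]
gripper_width: 0.1
gripper_force: 0.0
```

Request:
advance --pt "0 0 0 0 0 0" --pt "0 0 0 0 0 0" --pt "0 0 0 0 0 0"

```text
time_s: 25.05
ee_pos: [625.5, -246.6, 225.8]
ee_rot: [-179.9, 0.0, -0.4]
force: [-0.1, 0.2, 0.2]
gripper_width: 0.3
gripper_force: 0.0
```

```bash
python3 calc.py 626.3 -247.7 194 -0.43
```

Run:
```python
from h import *
f=env.grab_frame("side");cv2.imwrite("pics/side4.png",f)
a=(255*(f[145:275,150:350]/255.)**(1/1.6)).astype(np.uint8)
cv2.imwrite("pics/p4.png",cv2.resize(a,None,fx=4,fy=4,interpolation=2))
```

```text
t 25.05 pos [ 625.5 -246.6  225.8] rot [-1.7994e+02  4.0000e-02 -4.3000e-01] F [-0.1  0.2  0.2]
d [ 0.8  1.1 31.8] rot [-0.06  0.04  0.  ]
```

View pics/p4.png

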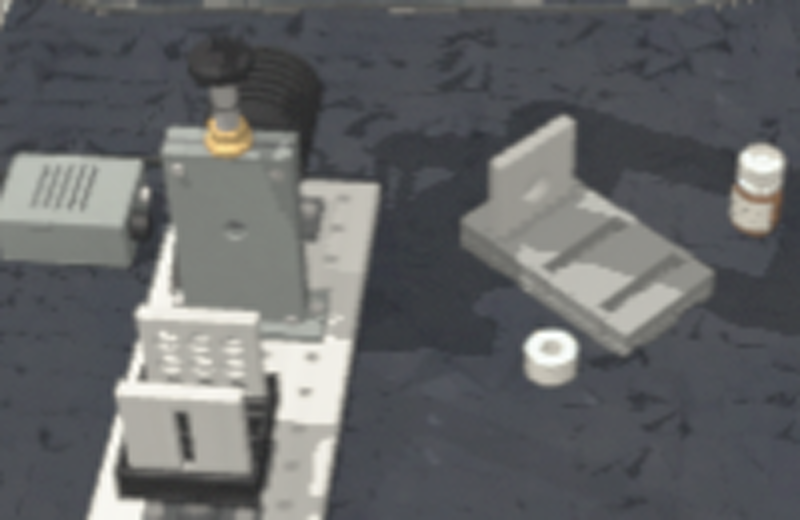

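Both plates stand in their slots, the hole plate, vial and roll are untouched, and the plunger is up. I'll check plate and cap positions numerically.

Run:
```python
from h import *
f=cv2.imread("pics/side4.png")
B=lambda x,y,z:(627.2+x+.0075*y,-122.7+y-.0075*x,z)
for nm,y in(("grid",-24),("slit",24)):
    print(nm,"pred top +y edge",[proj("side",B(x,y+4,115))[0].round(1).tolist() for x in(28,-28)],[proj("side",B(x,y+4,69))[0].round(1).tolist() for x in(28,-28)],"-y",[proj("side",B(x,y-4,115))[0].round(1).tolist() for x in(28,-28)])
print("cap pred",proj("side",B(0,-125,190)),proj("top",B(0,-125,190)))
t=cv2.imread("pics/top0.png");g=cv2.cvtColor(f,6)[145:175,190:225];print(g[::2,::2])
from h import ray
print(onz("side",205,156.3,190),onz("top",304.9,141.7,190))
a=f[215:270,175:220].min(1) if 0 else cv2.cvtColor(f,6)[215:270,175:220]
for r in(227,245): 
    w=np.where(cv2.cvtColor(f,6)[r,170:225]>125)[0]+170;print(r,w)
```

```text
grid pred top +y edge [[183.2, 224.3], [213.0, 226.0]] [[186.1, 241.2], [214.9, 243.0]] -y [[184.1, 221.3], [213.7, 223.0]]
slit pred top +y edge [[177.9, 243.3], [208.7, 245.2]] [[181.1, 260.2], [210.9, 262.1]] -y [[178.8, 240.0], [209.4, 241.9]]
cap pred [[204.24679712 158.12378822]] [[304.53116659 141.1001782 ]]
[[37 37 40 42 42 53 85 86 82 69 64 66 64 57 53 49 50 50]
 [51 46 47 45 40 44 47 48 45 43 45 47 45 57 57 56 56 48]
 [39 39 39 38 39 39 39 40 39 39 39 39 38 39 36 37 34 26]
 [41 37 39 36 36 35 35 32 31 38 36 32 39 40 39 36 25 25]
 [41 41 42 36 36 34 28 28 30 39 33 31 37 40 38 37 28 30]
 [38 34 31 36 40 35 31 22 21 25 26 36 40 39 39 40 39 39]
 [34 25 27 37 33 31 25 21 20 20 22 23 27 23 28 32 37 40]
 [38 25 27 31 31 32 32 32 21 19 29 23 26 28 28 29 25 29]
 [39 39 38 37 30 34 33 31 22 21 29 18 29 29 28 23 25 25]
 [38 39 40 37 23 30 35 35 25 19 18 24 29 27 25 23 28 22]
 [35 38 39 37 31 20 19 17 19 20 23 27 26 23 21 23 26 21]
 [37 36 40 37 38 36 52 79 82 66 23 22 24 21 25 28 20 23]
 [28 40 41 30 36 32 49 89 91 75 25 22 22 26 27 24 19 18]
 [35 41 41 36 32 37 35 77 88 58 32 31 30 29 24 21 19 18]
 [40 41 42 40 35 38 40 83 83 80 44 31 31 30 28 22 18 16]]
[ 625.77788989 -253.41279972  190.        ] [ 624.96717355 -248.4767393   190.        ]
227 [185 186 187 188 189 190 191 192 193 194 195 196 197 198 199 200 201 202
 203 204 205 206 207 208 209 210 211 212 213 215 216 217 218 219 220 221
 222 223 224]
245 [180 181 182 183 184 185 186 187 188 189 190 191 192 193 194 195 196 197
 198 199 200 201 202 203 204 205 206 207 208 209 220 221 222 223 224]
```

Request:
advance --pt "0.5 1.2 10 0 0 0" --pt "0 0 10 0 0 0" --pt "0 0 8 0 0 0" --pt "0 0 3 0 0 0" --pt "0 0 0 0 0 0" --pt "0 0 0 0 0 0"

```text
time_s: 25.7
ee_pos: [626.3, -248.8, 195.3]
ee_rot: [180.0, -0.0, -0.5]
force: [-1.1, -0.2, -1.0]
gripper_width: 0.2
gripper_force: 0.0
```

Request:
advance --pt "0 0 1 0 0 0" --pt "0 0 1 0 0 0" --pt "0 0 1 0 0 0" --pt "0 0 1 0 0 0" --pt "0 0 0 0 0 0" --pt "0 0 0 0 0 0"

```text
time_s: 26.3
ee_pos: [626.2, -248.8, 191.2]
ee_rot: [-180.0, -0.0, -0.5]
force: [0.4, -0.1, -0.2]
gripper_width: 0.2
gripper_force: 0.0
```

Request:
advance --pt "0 0 1 0 0 0" --pt "0 0 1 0 0 0" --pt "0 0 0 0 0 0" --pt "0 0 0 0 0 0"

```text
time_s: 26.7
ee_pos: [626.3, -248.8, 189.9]
ee_rot: [180.0, -0.0, -0.5]
force: [0.2, -0.5, 4.3]
gripper_width: 0.9
gripper_force: 2.2
```

Contact is at ~190 as expected. Pressing on to TCP z = 176.

Request:
advance --pt "0 0 1.5 0 0 0" --pt "0 0 1.5 0 0 0" --pt "0 0 1.5 0 0 0" --pt "0 0 1.5 0 0 0" --pt "0 0 1.5 0 0 0" --pt "0 0 1.5 0 0 0" --pt "0 0 0 0 0 0" --pt "0 0 0 0 0 0"

```text
time_s: 27.5
ee_pos: [626.3, -248.8, 180.7]
ee_rot: [180.0, -0.0, -0.5]
force: [-1.3, 0.8, 6.2]
gripper_width: 0.1
gripper_force: 3.1
```

```bash
python3 calc.py 626 -248 176 -0.43
```

```text
t 27.5 pos [ 626.3 -248.8  180.7] rot [ 1.7999e+02 -4.0000e-02 -4.7000e-01] F [-1.3  0.8  6.2]
d [-0.3 -0.8  4.7] rot [ 0.01 -0.04 -0.04]
```

Request:
advance --pt "0 0 1.5 0 0 0" --pt "0 0 1.5 0 0 0" --pt "0 0 1.5 0 0 0" --pt "0 0 0 0 0 0" --pt "0 0 0 0 0 0" --pt "0 0 0 0 0 0" --pt "0 0 0 0 0 0" --pt "0 0 0 0 0 0"

```text
time_s: 28.3
ee_pos: [626.3, -248.8, 176.5]
ee_rot: [180.0, -0.1, -0.5]
force: [-1.6, 1.0, 7.0]
gripper_width: 0.5
gripper_force: 3.6
```

Run:
```python
from h import *
f=env.grab_frame("side");cv2.imwrite("pics/side5.png",f)
a=(255*(f[130:275,165:250]/255.)**(1/1.6)).astype(np.uint8)
cv2.imwrite("pics/p5.png",cv2.resize(a,None,fx=4,fy=4,interpolation=2))
```

```text
(no output)
```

View pics/p5.png

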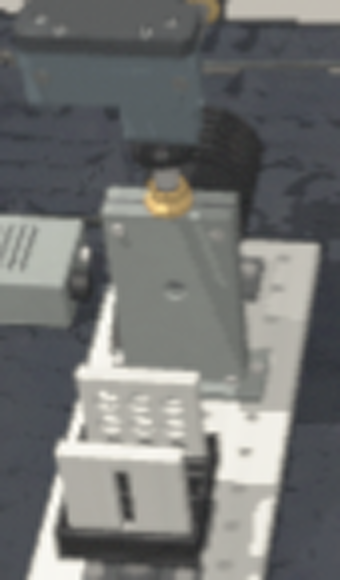

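The plunger is down about 13.5 mm at 7 N under the fingertips (cap at crop ~158,155), and both plates are seated. Handing in.

```bash
python3 -c "
from workcell import env
print(env.job_done())"
```

```text
the job is handed in; nothing more can be done
None
```

I handed the job in with the attenuator in the slot nearest the shutter, the slit plate in the slot nearest the sensor, and the fingertips holding the plunger at about 13.5 mm (7 N); the single-hole plate, vial and film roll looked unmoved in the images, and no verdict was returned.

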